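# Shut off the marked air valve of a bench manifold

## Task

The long grey air manifold box on the inspection bench has a sliding aluminium cover over its valve chamber. Push the cover by its upright rib all the way along to the other end of the box, keeping it down on its rails, then push the marked valve handle, the one with the round disc at its end, clockwise until it is fully shut against its stop. Leave the plain straight handle and the things standing around the box where they are.

Things in the scene. Friction and masses are not known exactly. Their poses are not given: they have to be found in the camera images.
- manifold: Fixed grey box, 180 (its x) by 472 (its y) by 92 mm high. Origin: centre of its underside on the bench; x points away from the robot, y along the box, turned up to 0.3 rad. Its -y half is the valve chamber, its +y half is closed by a dark steel deck at z = 76 mm. The cover lies on the long walls (tops at z = 80 mm), between rails and end stops that rise to z = 92 mm.
- chamber (a point): Centre of the chamber's floor, 6 mm above the bench. The chamber is open-topped, 140 (x) by 220 mm (y) inside, from box y = -224 to -4 mm. Two copper pipes run through it along x, each with a brass valve body whose handle swings level above it.
- cover_rib (a point): Centre of the upright rib in the middle of the cover: 100 mm along x, 8 mm thick in y, 25 mm high. This point is 12.5 mm above the plate's upper face, at z = 97.5 mm of the box. At the start it is at box y = -112 to -95 mm (chamber covered); with the cover pushed fully to +y against the end stop, at box y = +114 mm.
- marked_valve (a joint): Angle of the marked steel handle: 0 fully open (handle in line with its pipe, pointing along the box's -x), 1.571 fully shut at its stop (across the pipe, pointing along the box's +y), growing clockwise seen from above. Starts between 0.05 and 0.35. Stiff: 0.12 N m of friction, about 3 N at the end; stays where left.
- marked_valve_pivot (a point): On the vertical turning axis of the marked handle, at mid-height of the handle (z = 64 mm of the box, handle 12 mm thick, so 58 to 70 mm). Its pivot is at box x = 27 to 43 mm, at box y = -169 or -74 mm; the plain handle has the other place.
- marked_valve_tip (a point): Centre of the flat round disc, 26 mm across and 12 mm thick, at the end of the marked handle, 50 mm from the pivot axis. The bar between is 12 mm wide. Hidden under the cover at the start.
- plain_valve (a joint): Angle of the other handle, a plain straight steel bar 60 mm long and 12 mm wide without a disc; same axes and values. Starts between 0.05 and 0.3; to be left alone.
- plain_valve_tip (a point): Point on the plain handle 50 mm from its pivot axis, at mid-height.
- micrometer: Bystander: loose grey micrometer stand, base 100 by 110 mm, 111 mm high, beyond the box's +y end. Origin: centre of its underside.
- bushing: Bystander: loose steel ring, 48 mm across, 40 mm high, in front of the box. Origin: centre of its underside.
- oil_bottle: Bystander: loose white bottle, 50 mm across, 120 mm high, behind the closed half of the box. Origin: centre of its underside.
- screwdriver: Bystander: loose screwdriver lying in front of the box, along it. Origin: on the underside, at the middle of its length.
- cover: The cover: loose aluminium plate 160 (x) by 220 (y) by 5 mm, about 0.45 kg, 2 mm of play to each rail. It slides with ordinary friction and stays where left. Origin: centre of its underside; axes as the box's.

How it is judged:
By the outcome, as a careful person would: the job done as asked, in the order asked, and still so for the second after the job is handed in, with the robot touching nothing.
It also fails if it takes over 48 s, if anything falls off the work surface, if the arm or the gripper's body presses on something with over 40 N, if the wrist force passes 120 N, or if a joint passes its speed limit or range.

## Robot

A 6-joint arm with a two-finger parallel gripper is mounted at the origin on the work surface. World frame = base frame: x ahead of the robot, y to its left, z up, the work surface at z = 0. Lengths are in mm, angles in rad, forces in N, time in s.
With the tool pointing down it reaches from about 325 to 925 mm from the base axis. Payload 3.1 kg.
Tool frame: the origin (TCP) lies on the centre line of the jaws, within the pads' length; the fingertips stand 25 mm ahead of it and the grasp point (between the pads) lies 6 mm ahead of it (manip.tcp_to_tips is the distance from the TCP to the fingertips, in mm); z points along the fingers, y is the line along which they close (so a half turn about z gives the same grasp; the last joint's range is limited). The gripper opens to 85 mm and grips with 20 to 120 N. Pads are 22 mm wide; open, the fingers measure 114 mm over their backs; the gripper's body (76 mm by 85 mm) begins 54 mm behind the grasp point. The pads swing forward as they close: fully open they stand 13 mm farther back than shut.
Start: joints at [-1.358, 0.217, 1.613, -0, 1.311, -0.112], TCP at [199.471, -592.327, 256.3] pointing down, gripper open.
Joint ranges: [-2.75, 2.75], [-0.78, 2.1], [0.31, 2.55], [-1.13, 4.27], [0.13, 2.63], [-2.58, 2.58]. Speed limits (rad/s): [2.79, 2.79, 3.14, 3.14, 3.14, 3.14].

## Interface

Orientations are given as a unit quaternion [w, x, y, z].
In Python, from station import manip gives the robot as it stands.
- The arm moves only by the shell command python3 -m crank 'ROWS' [OPENING] [FORCE]. ROWS is a JSON object of lists of equal length, an entry for each row: "offset": the shift along the tool's x, y, z in mm, a list of three; "turn": the turn about the tool's z in degrees. In form: {"offset": [[x, y, z], ...], "turn": [turn, ...]}. A call has exactly 8 rows; each row is the pose to reach, as a shift and turn from the pose commanded when the call began, along the tool's axes at that moment; what a row does not reach only later rows make up. A row lasts 1/8 s, in which the tool goes at most 62.5 mm and 10.7 degrees, less where a joint would pass 70% of its speed; a pose out of reach is approached as far as the arm can. A call with a gripper value outside its range is refused whole. OPENING is the finger opening in mm, from 0 to 85.4, set as the call begins (- or left out, the last holds). The fingers move at their own pace and stop on an object; FORCE is the grip in N (left out, the last holds). Time passes only in rows, so rows that repeat a pose let the fingers close, or fill a call up. It gives the time, the measured TCP pose, the force, the opening and the grip force at its end, in the units of the state.
- manip.read_state(): the state, without advancing time (a new reading comes with each control period).
- manip.capture(name): name is "side" or "top"; returns a dict with "color" (400x640x3 uint8, red, green, blue), "K" (3x3 intrinsics, pixels), "D" ([k1, k2, p1, p2, k3] as OpenCV has them; the pictures are not rectified), "eye" and "rotation" of the camera in the world. Camera axes: x right, y down, z forward; pixel columns grow to the right and rows downward; lengths in mm; the calibration is good to about 2 mm. A picture is of the moment at which its call begins. There is no depth.
- manip.hand_in(): hands the job in; it is judged then, once.
The state is a dict: "time": time; "joint_pos": joint angles; "qd": joint speeds; "joint_torque": joint torques, N m; "tcp_pos": TCP position; "eef_rot": TCP orientation; "ft_force": force on the tool from outside, world axes, zero at the start; "ft_torque": the same for the moment, N m; "width": finger opening in mm; "grip_force": force on a finger pad.
Only numpy, scipy, OpenCV 4.12 (cv2) and the standard library are available. Lean on these libraries where they do the work, as an engineer would, in place of code of your own. Each camera call takes 0.05 s, during which the arm holds its last target. There are 200 camera calls.

## Working session

There is one attempt and no reset: what is moved stays moved. The work goes in short steps, Python scripts to look and compute and a shell command to move; the robot and the scene stay as the last step left them, time stands still between calls to the robot, and variables do not carry over. Pictures are saved under pics/ and viewed, at most 10 in all, crops included, and the job is handed in when it is done.

```bash
ls; mkdir -p pics; cat > h.py <<'E'
import numpy as np,cv2,json
from station import manip
def ray(c,uv,z):
    p=cv2.undistortPoints(np.array(uv,float).reshape(-1,1,2),np.array(c["K"],float),np.array(c["D"],float)).reshape(-1,2)
    d=np.c_[p,np.ones(len(p))]@np.array(c["rotation"]).T
    e=np.array(c["eye"]);return e+d*((z-e[2])/d[:,2])[:,None]
def proj(c,P):
    R=np.array(c["rotation"]);q=(np.array(P,float).reshape(-1,3)-np.array(c["eye"]))@R
    return cv2.projectPoints(q,np.zeros(3),np.zeros(3),np.array(c["K"],float),np.array(c["D"],float))[0].reshape(-1,2)
E
python3 - <<'E'
from h import *
for n in("top","side"):
    c=manip.capture(n);cv2.imwrite(f"pics/{n}0.png",c["color"][:,:,::-1]);print(n,c["eye"],np.round(c["rotation"],3).tolist(),np.round(c["K"],1).tolist())
s=manip.read_state();print(s["tcp_pos"],s["eef_rot"],s["time"],s["width"])
E
```

```text
pics
top [491.24593016 156.42036517 883.88475883] [-0.027, 0.711, -0.701, 0.043] [[366.0, 0.0, 317.7], [0.0, 366.0, 196.2], [0.0, 0.0, 1.0]]
side [ 511.93639189 -603.60830012  641.57221653] [-0.46, 0.887, -0.029, 0.003] [[438.9, 0.0, 322.0], [0.0, 438.9, 199.1], [0.0, 0.0, 1.0]]
[ 199.34057129 -591.63596199  255.06518593] [-1.11116513e-03  9.86840515e-01  1.61692799e-01 -4.09019011e-05] 0.1 85.8368237217434
```

View pics/top0.png

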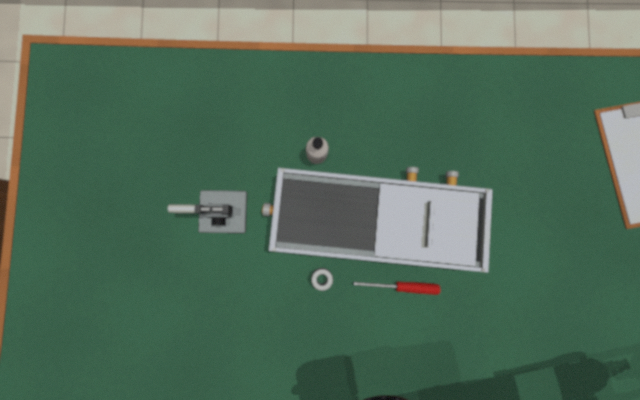

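View pics/side0.png

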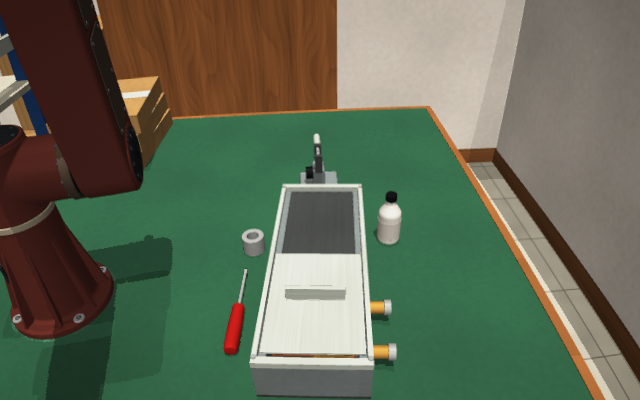

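The top view shows the box with corners at about (279,169), (492,189), (488,271) and (270,251), and the rib at about (428,224). The cover is at the right (-y) end. The side view agrees; the bottle is at (389,220), the ring at (253,242) and the screwdriver at (237,315).

```bash
python3 - <<'E'
from h import *
c=manip.capture("top");im=c["color"]
hsv=cv2.cvtColor(im,cv2.COLOR_RGB2HSV)
m=((hsv[:,:,1]<60)&(hsv[:,:,2]>110)).astype(np.uint8)*255
m[:150]=0;m[290:]=0
n,l,s,_=cv2.connectedComponentsWithStats(m);k=1+s[1:,4].argmax();print(s[k])
q=max(cv2.findContours((l==k).astype(np.uint8),0,2)[0],key=cv2.contourArea)
h=cv2.convexHull(q);P=ray(c,h,92)[:,:2].astype(np.float32)
(cx,cy),wh,a=cv2.minAreaRect(P);print(cx,cy,wh,a)
px=cv2.boxPoints(cv2.minAreaRect(P));print(px)
yaw=np.deg2rad(a if wh[1]>wh[0] else a-90);print("yaw",yaw)
R=np.array([[np.cos(yaw),-np.sin(yaw)],[np.sin(yaw),np.cos(yaw)]])
for name,uv,z in(("rib",[[430,201],[426,247]],110),("cover corners+y",[[382,184],[375,256]],85),("cover -y",[[481,192],[476,264]],85),("mic",[[200,191],[246,191],[246,233],[199,233]],20),("ring",[[322,280]],40),("bottle",[[317,144]],120),("screw",[[355,284],[440,288]],15)):
    p=ray(c,uv,z)[:,:2];print(name,p.round().tolist(),((p-[cx,cy])@R).round().tolist())
s=manip.capture("side")
for y in(-236,236):
  for x in(-90,90):print(x,y,proj(s,[*(R@[x,y]+[cx,cy]),92]).round(1))
E
```

```text
[  269   167   224   106 11990]Traceback (most recent call last):
  File "<stdin>", line 8, in <module>
  File "h.py", line 5, in ray
    d=np.c_[p,np.ones(len(p))]@np.array(c["rotation"]).T
      ~~~~~~~~~~~~~~~~~~~~~~~~^~~~~~~~~~~~~~~~~~~~~~~~~~
ValueError: matmul: Input operand 1 has a mismatch in its core dimension 0, with gufunc signature (n?,k),(k,m?)->(n?,m?) (size 4 is different from 3)
```

```bash
python3 - <<'E'
s=open('h.py').read()
s=s.replace('np.array(c["rotation"])','rm(c["rotation"])')
s+='''
from scipy.spatial.transform import Rotation as Ro
def rm(q): return Ro.from_quat(np.roll(q,-1)).as_matrix()
'''
open('h.py','w').write(s)
E
cat > m.py <<'E'
from h import *
c=manip.capture("top");im=c["color"]
hsv=cv2.cvtColor(im,cv2.COLOR_RGB2HSV)
m=((hsv[:,:,1]<60)&(hsv[:,:,2]>110)).astype(np.uint8)*255
m[:150]=0;m[290:]=0
n,l,s,_=cv2.connectedComponentsWithStats(cv2.morphologyEx(m,cv2.MORPH_OPEN,np.ones((3,3))));k=1+s[1:,4].argmax();print(s[k])
q=max(cv2.findContours((l==k).astype(np.uint8),0,2)[0],key=cv2.contourArea)
h=cv2.convexHull(q);P=ray(c,h,92)[:,:2].astype(np.float32)
(cx,cy),wh,a=cv2.minAreaRect(P);print(cx,cy,wh,a)
px=cv2.boxPoints(cv2.minAreaRect(P));print(px)
yaw=np.deg2rad(a if wh[1]>wh[0] else a-90);print("yaw",yaw)
R=np.array([[np.cos(yaw),-np.sin(yaw)],[np.sin(yaw),np.cos(yaw)]])
for name,uv,z in(("rib",[[430,201],[426,247]],110),("cover corners+y",[[382,184],[375,256]],85),("cover -y",[[481,192],[476,264]],85),("mic",[[200,191],[246,191],[246,233],[199,233]],20),("ring",[[322,280]],40),("bottle",[[317,144]],120),("screw",[[355,284],[440,288]],15)):
    p=ray(c,uv,z)[:,:2];print(name,p.round().tolist(),((p-[cx,cy])@R).round().tolist())
s=manip.capture("side")
for y in(-236,236):
  for x in(-90,90):print(x,y,proj(s,[*(R@[x,y]+[cx,cy]),92]).round(1))
E
python3 m.py
```

```text
[  269   167   224   106 11956]
522.7639770507812 -0.2537841796875 (475.982421875, 184.86151123046875) 85.1769027709961
[[ 410.65033 -229.63075]
 [ 594.85724 -245.17381]
 [ 634.8776   229.12318]
 [ 450.67072  244.66624]]
yaw -0.0841789267899331
rib [[562.0, -100.0], [464.0, -90.0]] [[47.0, -97.0], [-51.0, -95.0]]
cover corners+y [[600.0, -3.0], [443.0, 13.0]] [[77.0, 4.0], [-81.0, 7.0]]
cover -y [[586.0, -222.0], [429.0, -206.0]] [[82.0, -216.0], [-76.0, -213.0]]
mic [[585.0, 415.0], [587.0, 307.0], [488.0, 304.0], [487.0, 412.0]] [[28.0, 419.0], [38.0, 312.0], [-60.0, 300.0], [-70.0, 408.0]]
ring [[385.0, 126.0]] [[-148.0, 114.0]]
bottle [[679.0, 143.0]] [[144.0, 155.0]]
screw [[373.0, 48.0], [367.0, -152.0]] [[-153.0, 35.0], [-143.0, -164.0]]
-90 -236 [[248.2 363.7]]
90 -236 [[373.4 365.7]]
-90 236 [[281.9 184. ]]
90 236 [[360.5 183.9]]
```

```bash
cat > go.py <<'E'
# box target x y z, angle of tool x from box x (deg) -> offset in tool axes
import sys
from h import *
C=np.array([522.8,-.25]);yaw=-.084
def box(x,y):return C+[np.cos(yaw)*x-np.sin(yaw)*y,np.sin(yaw)*x+np.cos(yaw)*y]
def tobox(p):
    d=np.array(p)[:2]-C;return np.array([d[0]*np.cos(yaw)+d[1]*np.sin(yaw),-d[0]*np.sin(yaw)+d[1]*np.cos(yaw)])
s=manip.read_state();T=rm(s["eef_rot"]);ang=np.degrees(np.arctan2(T[1,0],T[0,0])-yaw)
print("t",round(s["time"],2),"box",tobox(s["tcp_pos"]).round(1),"z",round(s["tcp_pos"][2],1),"ang",ang.round(1),"F",np.round(s["ft_force"],1),"w",round(s["width"],1),"tips",manip.tcp_to_tips,"q",np.round(s["joint_pos"],2),"tilt",T[:,2].round(3))
if len(sys.argv)>4:
    x,y,z,a=map(float,sys.argv[1:5]);print("offset",(T.T@([*box(x,y),z]-np.array(s["tcp_pos"]))).round(1),"turn",round((ang-a+180)%360-180,1))
E
python3 -m crank '{"offset":[[49,-37,9],[98,-73,18],[147,-110,27],[196,-147,36],[244,-183,45],[293,-220,54],[342,-256,62],[391,-293,70]],"turn":[-7.4,-14.8,-22.2,-29.6,-37,-44.4,-51.8,-59.2]}' 50 30
python3 go.py 0 -140 150 90
```

```text
time: 1.25
tcp_pos: [477.5, -188.2, 186.3]
eef_rot: [0.001, 0.777, 0.63, 0.0]
ft_force: [1.2, 0.2, -0.9]
width: 49.8
grip_force: 0.0
t 1.25 box [ -29.3 -191.1] z 186.3 ang 82.9 F [ 1.2  0.2 -0.9] w 49.8 tips 25.0 q [-0.51  0.05  1.94 -0.    1.15 -0.3 ] tilt [ 0.001 -0.001 -1.   ]
offset [54.4 22.7 36.4] turn -7.1
```

```bash
python3 -m crank '{"offset":[[27,11,18],[54,22,36],[54,22.5,48],[54,22.5,58],[54,22.5,66],[54,22.5,71],[54,22.5,71],[54,22.5,71]],"turn":[-3.5,-7.1,-7.1,-7.1,-7.1,-7.1,-7.1,-7.1]}'
python3 go.py 0 95 114.5 90
python3 - <<'E'
from h import *
c=manip.capture("side");cv2.imwrite("pics/s1.png",cv2.resize(c["color"][200:400,180:460,::-1],None,fx=2.5,fy=2.5))
E
```

```text
time: 2.25
tcp_pos: [510.1, -142.2, 115.7]
eef_rot: [0.0, 0.738, 0.675, 0.0]
ft_force: [0.6, -0.1, 0.9]
width: 50.0
grip_force: 0.0
t 2.25 box [  -0.7 -142.5] z 115.7 ang 89.7 F [ 0.6 -0.1  0.9] w 50.0 tips 25.0 q [-0.4   0.18  1.94 -0.    1.02 -0.32] tilt [ 0.001 -0.    -1.   ]
offset [237.5  -0.6   1.2] turn -0.3
```

View pics/s1.png

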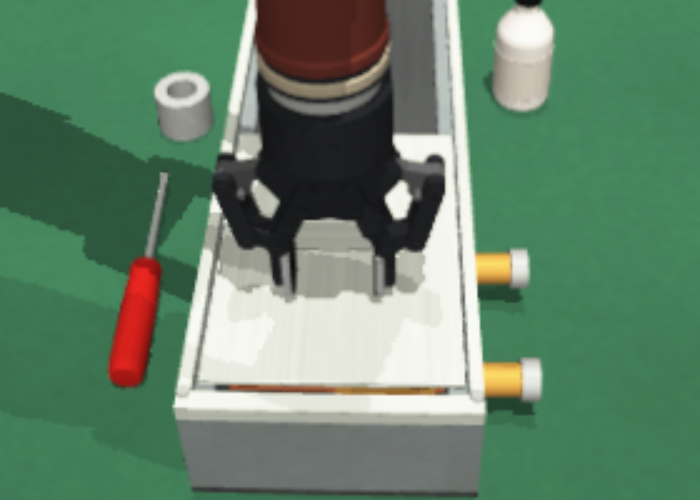

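The fingers (crop px 285 and 380, row 290) stand behind the rib, clear above the plate and between the rails. Next I push.

```bash
python3 -m crank '{"offset":[[8,0,1],[18,0,1],[32,0,1],[50,0,1],[70,0,1],[90,0,1],[108,0,1],[120,0,1]],"turn":[0,0,0,0,0,0,0,0]}'
python3 go.py 0 95 114.5 90
```

```text
time: 3.3
tcp_pos: [520.6, -21.1, 114.4]
eef_rot: [0.0, 0.737, 0.675, -0.0]
ft_force: [-1.3, -3.7, -0.7]
width: 49.8
grip_force: 1.7
t 3.3 box [ -0.4 -21. ] z 114.4 ang 89.8 F [-1.3 -3.7 -0.7] w 49.8 tips 25.0 q [-0.18  0.17  1.96 -0.    1.01 -0.09] tilt [ 0.    -0.001 -1.   ]
offset [116.    0.   -0.2] turn -0.2
```

```bash
python3 -m crank '{"offset":[[12,0,0],[30,0,0],[48,0,0],[66,0,0],[82,0,0],[94,0,0],[102,0,0],[106,0,0]],"turn":[0,0,0,0,0,0,0,0]}'
python3 go.py 0 99 114.5 90
python3 - <<'E'
from h import *
c=manip.capture("top");cv2.imwrite("pics/t1.png",cv2.resize(c["color"][150:290,250:510,::-1],None,fx=3,fy=3))
E
```

```text
time: 4.3
tcp_pos: [530.0, 83.5, 114.4]
eef_rot: [0.0, 0.738, 0.675, -0.0]
ft_force: [0.4, -3.7, 2.4]
width: 49.9
grip_force: 2.3
t 4.3 box [ 0.2 84.1] z 114.4 ang 89.7 F [ 0.4 -3.7  2.4] w 49.9 tips 25.0 q [ 0.03  0.2   1.93 -0.    1.02  0.11] tilt [-0. -0. -1.]
offset [14.9 -0.2 -0.1] turn -0.3
```

View pics/t1.png

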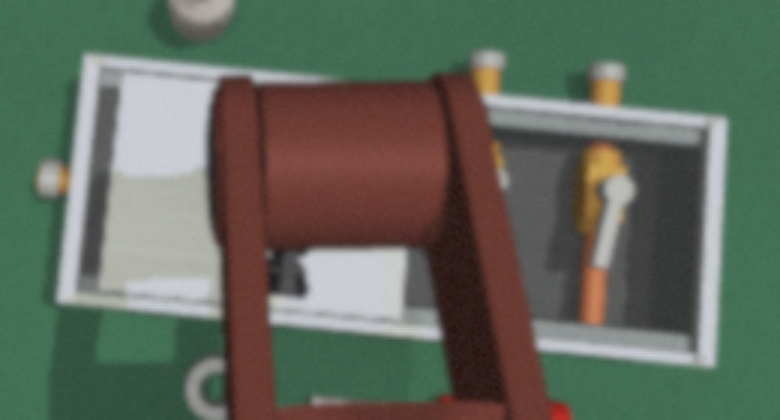

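The cover is mostly across, with its left edge at crop x≈110 and the stop at ≈90. The valve at the -y place (620,190) shows no disc at its far end, so the marked one is probably the other. I'll creep to the stop.

```bash
python3 -m crank '{"offset":[[2,0,0],[4,0,0],[6,0,0],[8,0,0],[9,0,0],[10,0,0],[11,0,0],[12,0,0]],"turn":[0,0,0,0,0,0,0,0]}'; python3 go.py
```

```text
time: 5.35
tcp_pos: [531.1, 95.3, 114.3]
eef_rot: [0.0, 0.738, 0.675, -0.0]
ft_force: [-0.7, -5.2, 2.9]
width: 50.3
grip_force: 2.3
t 5.35 box [ 0.2 95.9] z 114.3 ang 89.7 F [-0.7 -5.2  2.9] w 50.3 tips 25.0 q [ 0.05  0.21  1.92 -0.    1.02  0.14] tilt [ 0. -0. -1.]
```

```bash
python3 -m crank '{"offset":[[1,0,0],[2,0,0],[3,0,0],[3.5,0,0],[4,0,0],[4.5,0,0],[5,0,0],[5,0,0]],"turn":[0,0,0,0,0,0,0,0]}'; python3 go.py
```

```text
time: 6.35
tcp_pos: [531.5, 99.2, 114.4]
eef_rot: [0.001, 0.738, 0.675, -0.001]
ft_force: [-1.1, -6.7, 3.9]
width: 50.0
grip_force: 3.9
t 6.35 box [ 0.3 99.8] z 114.4 ang 89.7 F [-1.1 -6.7  3.9] w 50.0 tips 25.0 q [ 0.06  0.21  1.92 -0.    1.02  0.15] tilt [-0.    -0.002 -1.   ]
```

```bash
python3 -m crank '{"offset":[[1,0,0],[1.5,0,0],[2,0,0],[2.5,0,0],[3,0,0],[3,0,0],[3,0,0],[3,0,0]],"turn":[0,0,0,0,0,0,0,0]}'; python3 go.py
```

```text
time: 7.35
tcp_pos: [531.8, 99.5, 114.4]
eef_rot: [0.003, 0.737, 0.676, -0.003]
ft_force: [0.1, -15.3, 4.6]
width: 50.0
grip_force: 7.7
t 7.35 box [  0.6 100.2] z 114.4 ang 89.8 F [  0.1 -15.3   4.6] w 50.0 tips 25.0 q [ 0.06  0.21  1.91 -0.01  1.02  0.15] tilt [-0.001 -0.008 -1.   ]
```

```bash
python3 -m crank '{"offset":[[-6,0,0],[-12,0,0],[-12,0,-25],[-12,0,-60],[-12,0,-100],[35,0,-130],[90,0,-140],[145,0,-140]],"turn":[0,0,0,0,0,0,0,0]}' 0; python3 go.py
python3 - <<'E'
from h import *
a=manip.capture("top");b=manip.capture("side")
cv2.imwrite("pics/t2.png",cv2.resize(a["color"][150:290,250:510,::-1],None,fx=3,fy=3))
cv2.imwrite("pics/s2.png",cv2.resize(b["color"][180:400,220:420,::-1],None,fx=2.7,fy=2.7))
E
```

```text
time: 8.35
tcp_pos: [545.2, 250.1, 256.0]
eef_rot: [-0.0, 0.738, 0.675, 0.002]
ft_force: [0.1, 0.1, -0.4]
width: -0.1
grip_force: 0.0
t 8.35 box [  1.3 251.4] z 256.0 ang 89.7 F [ 0.1  0.1 -0.4] w -0.1 tips 25.0 q [0.31 0.16 1.68 0.   1.3  0.4 ] tilt [ 0.003  0.003 -1.   ]
```

View pics/t2.png

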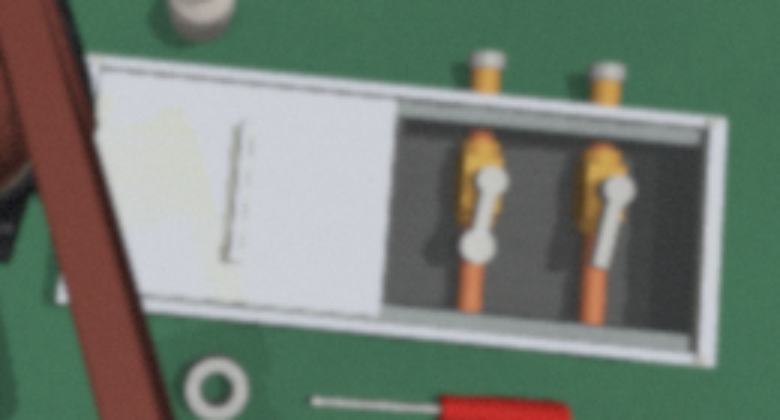

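View pics/s2.png

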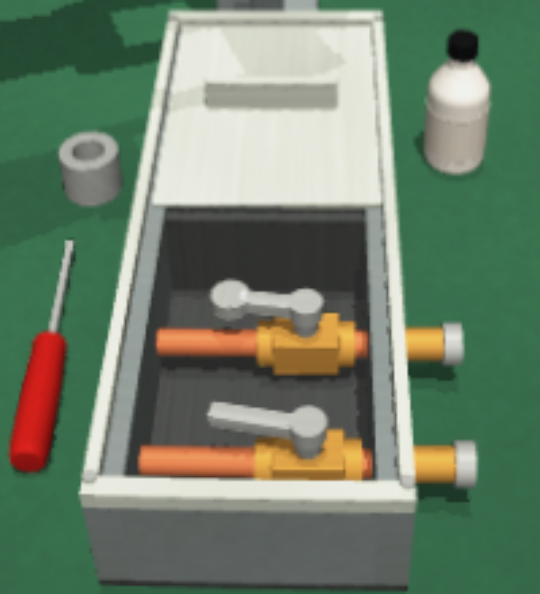

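The cover is at the far end. The marked handle is at the y≈-74 place: in the top crop, hub (491,183) and disc (478,246); in the side crop, hub (306,303) and disc (229,296). The plain handle is at y≈-169.

```bash
python3 - <<'E'
from go import *
a=manip.capture("top");b=manip.capture("side")
f=lambda c,u:tobox(ray(c,[u],70)[0]).round(1)
t=lambda x,y:(250+(x+.5)/3-.5,150+(y+.5)/3-.5)
s=lambda x,y:(220+(x+.5)/2.7-.5,180+(y+.5)/2.7-.5)
print("disc",f(a,t(478,246)),f(b,s(229,294)))
print("hub",f(a,t(491,183)),f(b,s(306,300)))
print("plain end",f(a,t(601,262)),f(b,s(215,414)),"hub",f(a,t(620,190)))
print("cover -y edge", tobox(ray(a,[t(398,101)],85)[0]),tobox(ray(a,[t(381,315)],85)[0]))
E
```

```text
t 8.45 box [-2.000e-01  2.544e+02] z 254.4 ang 90.0 F [ 1.1 -0.1  0.3] w -0.1 tips 25.0 q [0.32 0.16 1.68 0.   1.3  0.4 ] tilt [ 0.     0.004 -1.   ]
disc [-20.9 -67.3] [-19.9 -66.1]
hub [ 26.7 -73.7] [ 30.3 -70.8]
plain end [ -23.7 -159.2] [ -22.3 -162.4] hub [  31.  -170.1]
cover -y edge [78.92150171  3.25593762] [-77.64949436   3.16838792]
```

```bash
python3 go.py -20 -107 140 82
```

```text
t 8.55 box [ -0.  250.2] z 253.5 ang 89.9 F [-0.1 -0.4  0.2] w -0.1 tips 25.0 q [0.31 0.16 1.68 0.   1.3  0.4 ] tilt [-0.002  0.    -1.   ]
offset [-357.2  -19.1  113.5] turn 7.9
```

```bash
python3 -m crank '{"offset":[[-55,-3,0],[-110,-6,10],[-165,-9,25],[-220,-12,45],[-275,-15,65],[-325,-18,90],[-357,-19,110],[-357,-19,113]],"turn":[1,2,3,4,5,6,8,8]}' 0; python3 go.py -20 -107 85 82
```

```text
time: 9.55
tcp_pos: [491.5, -108.4, 139.3]
eef_rot: [-0.002, 0.785, 0.62, -0.001]
ft_force: [-0.6, 0.4, 0.0]
width: -0.0
grip_force: 0.0
t 9.55 box [ -22.1 -110.3] z 139.3 ang 81.4 F [-0.6  0.4  0. ] w -0.0 tips 25.0 q [-0.36  0.1   1.99  0.    1.06 -0.12] tilt [-0.004  0.002 -1.   ]
offset [ 3.6  1.8 54.3] turn -0.6
```

```bash
python3 -m crank '{"offset":[[2,1,8],[3,2,18],[3,2,28],[3,2,38],[3,2,46],[3,2,54],[3,2,54],[3,2,54]],"turn":[0,0,0,0,0,0,0,0]}'; cat > arc.py <<'E'
import sys
from go import *
P=np.array([29,-74]);b,r=float(sys.argv[1]),float(sys.argv[2]);d=float(sys.argv[3])
for th in np.linspace(b,r,8):
    h=np.array([-np.cos(th),np.sin(th)]);p=np.array([np.sin(th),np.cos(th)]);F=P+44*h-d*p
    o=T.T@([*box(*F),85]-np.array(s["tcp_pos"]));print(round(th,2),o.round(1),round(ang-90+np.degrees(th),1))
E
python3 arc.py 0.14 0.8 24
python3 - <<'E'
from h import *
b=manip.capture("side")
cv2.imwrite("pics/s3.png",cv2.resize(b["color"][180:400,220:420,::-1],None,fx=2.7,fy=2.7))
E
```

```text
time: 10.55
tcp_pos: [496.9, -103.9, 87.5]
eef_rot: [0.0, 0.783, 0.622, 0.0]
ft_force: [0.4, 0.4, -0.0]
width: 0.4
grip_force: 0.0
t 10.55 box [ -17.1 -105.5] z 87.5 ang 81.7 F [ 0.4  0.4 -0. ] w 0.4 tips 25.0 q [-0.34  0.19  2.    0.    0.95 -0.12] tilt [ 0. -0. -1.]
0.14 [13.6 -2.8  2.5] -0.3
0.23 [17.9 -4.9  2.5] 5.1
0.33 [22.3 -6.5  2.5] 10.5
0.42 [26.8 -7.8  2.5] 15.9
0.52 [31.5 -8.6  2.5] 21.3
0.61 [36.2 -9.   2.5] 26.7
0.71 [40.9 -8.9  2.5] 32.1
0.8 [45.6 -8.4  2.5] 37.6
```

View pics/s3.png

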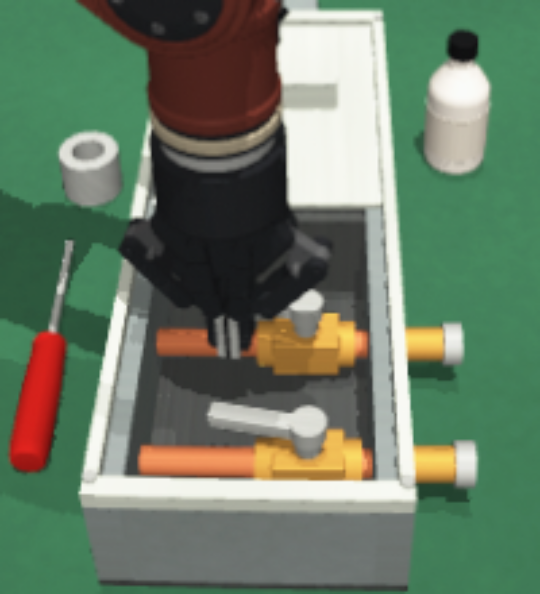

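The closed fingers (228,350) stand between the two handles, clear of the plain one. I'll push at a slightly larger radius, 48 mm.

```bash
sed -i 's/44\*h/48*h/' arc.py
python3 -m crank '{"offset":[[7,-6,2],[13.5,-7,2.5],[18,-9,2.5],[23,-10.5,2.5],[28,-11.5,2.5],[33,-12,2.5],[38,-12.2,2.5],[43,-12,2.5]],"turn":[0,0,5,10,16,21,27,32]}'; python3 arc.py 0.7 1.35 23
python3 - <<'E'
from h import *
b=manip.capture("side")
cv2.imwrite("pics/s4.png",cv2.resize(b["color"][180:400,220:420,::-1],None,fx=2.7,fy=2.7))
E
```

```text
time: 11.6
tcp_pos: [493.3, -58.9, 84.6]
eef_rot: [-0.0, 0.925, 0.381, -0.002]
ft_force: [-3.1, -1.4, 1.8]
width: 0.1
grip_force: 1.5
t 11.6 box [-24.4 -60.9] z 84.6 ang 49.6 F [-3.1 -1.4  1.8] w 0.1 tips 25.0 q [-0.26  0.17  2.03 -0.    0.94  0.53] tilt [-0.003 -0.001 -1.   ]
0.7 [ 1.4  1.3 -0.4] -0.3
0.79 [ 5.9 -0.6 -0.5] 5.0
0.89 [10.6 -2.2 -0.5] 10.4
0.98 [15.5 -3.2 -0.5] 15.7
1.07 [20.4 -3.9 -0.5] 21.0
1.16 [25.3 -4.  -0.5] 26.3
1.26 [30.2 -3.7 -0.5] 31.6
1.35 [35.1 -3.  -0.5] 37.0
```

View pics/s4.png

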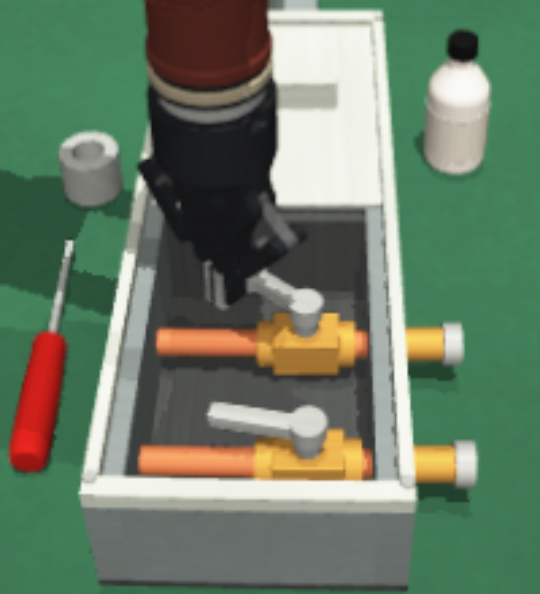

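The handle is turning, with its bar now running from hub (306,303) up-left behind the fingers. Contact force is about 3.4 N, as expected. I'll continue.

```bash

python3 -m crank '{"offset":[[2,1,0],[6,-0.5,-0.5],[10.5,-2,-0.5],[15.5,-3,-0.5],[20.5,-4,-0.5],[25.5,-4,-0.5],[30,-3.7,-0.5],[35,-3,-0.5]],"turn":[0,5,10,16,21,26,31,36]}'; python3 arc.py 1.35 1.6 22
```

```text
time: 12.65
tcp_pos: [516.0, -31.7, 84.4]
eef_rot: [-0.001, 0.997, 0.077, -0.002]
ft_force: [-3.0, 0.0, -0.1]
width: 0.1
grip_force: 1.5
t 12.65 box [ -4.2 -31.9] z 84.4 ang 13.6 F [-3.   0.  -0.1] w 0.1 tips 25.0 q [-0.2   0.21  1.98  0.    0.95  1.22] tilt [-0.004  0.001 -1.   ]
1.35 [ 1.1  0.3 -0.6] 1.0
1.39 [ 2.9 -0.4 -0.6] 3.0
1.42 [ 4.6 -1.  -0.6] 5.1
1.46 [ 6.4 -1.6 -0.6] 7.1
1.49 [ 8.2 -2.2 -0.6] 9.2
1.53 [10.1 -2.6 -0.6] 11.2
1.56 [11.9 -3.1 -0.6] 13.3
1.6 [13.8 -3.4 -0.6] 15.3
```

```bash

python3 -m crank '{"offset":[[2,0,0],[4,-1,-0.5],[6,-1.5,-0.5],[8,-2,-0.5],[10,-2.6,-0.5],[11,-3,-0.5],[12,-3.2,-0.5],[13,-3.4,-0.5]],"turn":[1,3,5,7,9,11,12,13]}'; python3 go.py
python3 - <<'E'
from h import *
b=manip.capture("side")
cv2.imwrite("pics/s5.png",cv2.resize(b["color"][180:400,220:420,::-1],None,fx=2.7,fy=2.7))
E
```

```text
time: 13.65
tcp_pos: [526.4, -27.3, 85.2]
eef_rot: [0.0, 0.999, -0.036, -0.004]
ft_force: [-12.0, -0.7, 4.7]
width: -0.2
grip_force: 5.8
t 13.65 box [  5.9 -26.7] z 85.2 ang 0.7 F [-12.   -0.7   4.7] w -0.2 tips 25.0 q [-0.18  0.23  1.95 -0.    0.96  1.46] tilt [-0.009 -0.001 -1.   ]
```

View pics/s5.png

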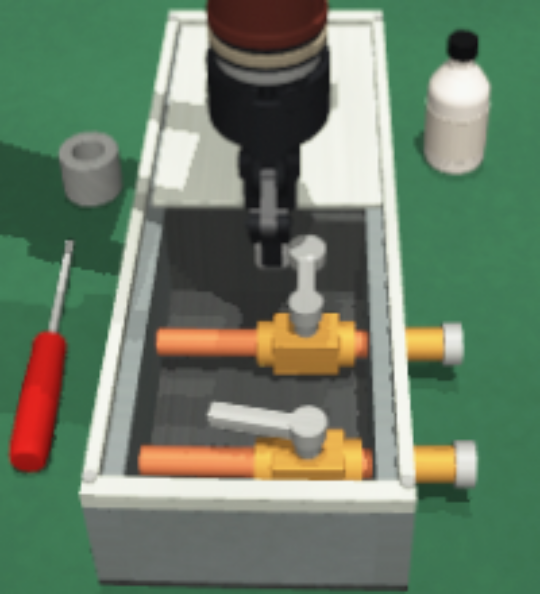

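The handle points straight along the box (disc (307,247) above hub (306,303)) and the force has jumped to 12 N, so it is at the stop. One more small press to confirm, then I'll retreat.

```bash

python3 -m crank '{"offset":[[1,0,0],[2,0,0],[2,0,0],[2,0,0],[2,0,0],[2,0,0],[2,0,0],[2,0,0]],"turn":[0,0,0,0,0,0,0,0]}'; python3 go.py
python3 -m crank '{"offset":[[-3,0,0],[-8,0,0],[-15,0,0],[-15,0,-20],[-15,0,-50],[-15,0,-90],[-15,0,-130],[-15,0,-160]],"turn":[0,0,0,0,0,0,0,0]}'; python3 go.py -60 250 245 0
```

```text
time: 14.7
tcp_pos: [526.7, -27.3, 85.1]
eef_rot: [0.0, 0.999, -0.036, -0.007]
ft_force: [-14.7, -0.9, 8.3]
width: 0.4
grip_force: 7.4
t 14.7 box [  6.2 -26.7] z 85.1 ang 0.7 F [-14.7  -0.9   8.3] w 0.4 tips 25.0 q [-0.18  0.24  1.95 -0.    0.97  1.46] tilt [-0.013 -0.    -1.   ]
time: 15.7
tcp_pos: [518.3, -26.3, 249.0]
eef_rot: [0.0, 0.999, -0.036, 0.003]
ft_force: [0.6, -0.3, 0.5]
width: 0.1
grip_force: 0.0
t 15.7 box [ -2.3 -26.3] z 249.0 ang 0.7 F [ 0.6 -0.3  0.5] w 0.1 tips 25.0 q [-0.19 -0.01  1.87  0.    1.27  1.46] tilt [ 0.006 -0.001 -1.   ]
offset [ -54.3 -277.     3.6] turn 0.7
```

```bash

python3 -m crank '{"offset":[[-8,-45,0],[-16,-90,0],[-24,-135,0],[-32,-180,0],[-40,-225,0],[-45,-260,0],[-45,-275,0],[-45,-275,0]],"turn":[0,0,0,0,0,0,0,0]}'
python3 - <<'E'
from h import *
a=manip.capture("top")
cv2.imwrite("pics/t6.png",cv2.resize(a["color"][130:300,250:510,::-1],None,fx=3,fy=3))
E
```

```text
time: 16.7
tcp_pos: [492.0, 251.8, 246.3]
eef_rot: [-0.0, 0.999, -0.035, 0.001]
ft_force: [-0.5, -0.8, 0.0]
width: 0.4
grip_force: 0.0
```

View pics/t6.png

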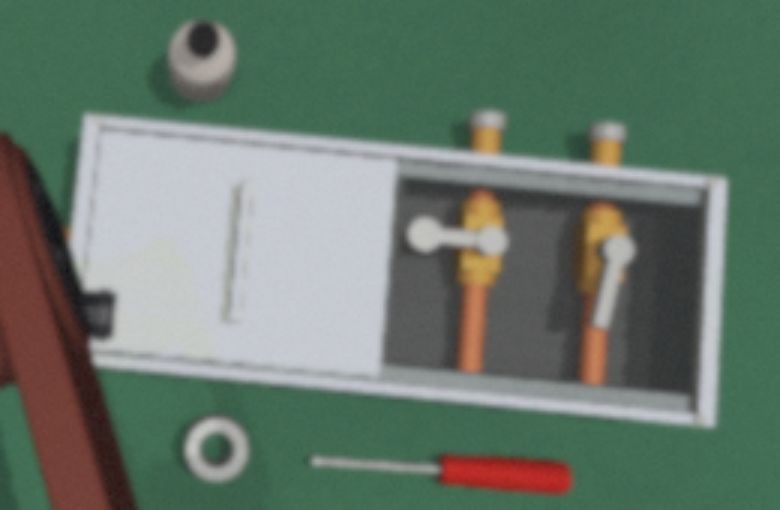

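The cover is still at the end stop (edge x≈390). The marked handle runs along the box (hub (491,241), disc (424,234)), the plain handle hasn't moved, and the ring, bottle and screwdriver are where they were.

```bash
python3 -c "
from station import manip
print(manip.hand_in())"
```

```text
the job is handed in; nothing more can be done
None
```

The job is handed in at about 17 s: the cover is pushed to its +y end stop, the marked valve is fully shut against its stop, and in the last picture the plain handle, ring, bottle and screwdriver are where they were; the micrometer was not in that picture, and nothing went near it.

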